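# Clamp a glued speaker box two clicks past touch in a ratchet clamp

### The job

Set the small plywood speaker box upright and centred in the ratchet clamp, long way between the wooden fence and the rubber jaw pad, and let go of it. Then wind the blue knob clockwise until the pad has pushed the box home against the fence and begins to squeeze it, and from there until the pawl has dropped behind two more teeth, no further: one tooth less lets the glue joint slip, one or two more crush it. Ease the knob back so that the pawl holds the load, let go, and leave the other things on the bench alone.

Things in the scene. Friction and masses are not known exactly. Their poses are not given: they have to be found in the camera images.
- clamp: Ratchet clamp, fixed to the bench: a brown wooden board, 170 (x) by 330 (y) by 18 mm thick. Origin: centre of the board's underside; x across, y along it from fence to wheel, z up. The ratchet wheel's upright axis is at x = 0, y = +95 mm. Nothing on it stands higher than 60 mm above the bench, save the knob.
- fence_face (a point): On the clamp's board top (18 mm above the bench), at the foot of the fence's face, on the white centre line; axes as the clamp's. The fence is a dark wooden block 64 mm wide, 60 mm high above the bench and 20 mm thick; its face looks to +y. The box belongs with its centre on the centre line (x = 0) and its end against this face, so its origin 35 mm from here along +y.
- knob_grip (a point): Grip point of the blue bar knob, on the wheel's axis, 84 mm above the bench. The bar is 64 mm long (this point's x, turning with the knob; white pointer on the +x half), 20 mm wide (y) and stands 64 to 100 mm above the bench on a black hub (28 mm diameter), in one piece with the orange wheel (104 mm over the teeth, top 36 mm above the bench). It starts along the clamp's x.
- wheel (a joint): Winding angle of wheel and knob, rad, clockwise from above positive, 0 at the start, 2.3 at most. 30 teeth: the pawl holds the wheel at whole multiples of 12 degrees; it drops about 2 degrees past each, and when let go the wheel falls back onto it. It cannot be wound back. Free, it takes about 0.02 N m to turn, and some 0.05 N m more while the pawl climbs.
- pawl (a joint): Steel pawl with a red hub, at the clamp's +x side of the wheel: rad it is lifted. 0 = fully down behind a tooth, about 0.13 = on a tooth's tip. A spring presses it down.
- jaw: Aluminium jaw block, 56 (x) by 18 mm (y), top 59 mm above the bench, axes as the clamp's. Origin: at the start 100 mm from the fence's face, 16 mm in front of the block. The wheel drives it to the fence, 17 mm per rad (3.6 mm per tooth). In front it carries the sprung rubber pad, 44 mm wide, 32 mm high.
- jaw_block (a point): Middle of the jaw block's front. The pad's face stands 24 to 38 mm in front of it: a set screw changes this from day to day and it is not measured, so feel the touch at the knob (or see it). The pad's spring, 2050 N/m without preload, gives up to 16 mm: each tooth after the touch adds 7.3 N on the box and 0.125 N m at the knob.
- case: The plywood speaker box: 46 mm (x) by 70 mm (y) by 45 mm high, about 0.2 kg, a black loudspeaker disc and a red dot on top. Origin: centre of its underside. Either end may face the fence. Before the jaw is wound up the space from fence to pad is 78 to 92 mm.
- jar: Bystander: white jar with a green cap, 60 mm diameter, 85 mm high. Origin: centre of its underside. Leave alone.
- tape: Bystander: yellow tape roll lying flat, 84 mm diameter, 24 mm high. Origin: centre of its underside. Leave alone.
- driver: Bystander: screwdriver with a red handle, lying on the bench along its x axis, about 200 mm long. Leave alone.
Mind the look-alikes: they are no part of the job. What is meant by the case is not purple, and is the smaller of those in its own colour.

How it is judged (in metres and radians):
On the way:
1. the box stands in the clamp between fence and pad, on the centre line within 8 mm, and is let go (x of case in the frame of clamp between -0.008 and 0.008 m and y of case in the frame of clamp between -0.068 and -0.042 m and z of case in the frame of clamp between 0.014 and 0.021 m and angle between the y axis of case and the y axis of clamp, either way round below 0.15 rad and contact force between the fingers and case below 0.2 N), for 0.2 s.
At the end, for the whole second after the job is handed in: The box stands upright on the board, within 10 mm of the centre line, its end on the fence (within 2.5 mm) and square (0.06 rad); the pawl is down (under 0.04 rad) and the pad presses the box with 5.9 to 16.2 N, as two teeth past the touch give; all at rest (x of case in the frame of clamp between -0.01 and 0.01 m and y of case in the frame of clamp between -0.068 and -0.0625 m and z of case in the frame of clamp between 0.014 and 0.021 m and angle between the y axis of case and the y axis of clamp, either way round below 0.06 rad and angle between case's own z axis and vertical below 0.06 rad and value of joint pawl below 0.04 rad and contact force between jaw and case between 5.9 and 16.2 N and linear speed of each of case, jaw below 0.01 m/s).
It fails at once if the box is crushed: the jaw presses it with over 21.5 N (contact force between jaw and case above 21.5 N).
It fails at once if the jar is disturbed (moved over 20 mm) (distance of jar from where it was at the start of the episode above 0.02 m).
It fails at once if the tape roll is disturbed (moved over 20 mm) (distance of tape from where it was at the start of the episode above 0.02 m).
It fails at once if the screwdriver is disturbed (moved over 20 mm) (distance of driver from where it was at the start of the episode above 0.02 m).
It also fails if it takes over 67 s, if anything falls off the work surface, if the arm or the gripper's body presses on something with over 40 N, if the wrist force passes 120 N, or if a joint passes its speed limit or range.

### The arm

A 7-joint arm with a two-finger parallel gripper is mounted at the origin on the work surface. World frame = base frame: x ahead of the robot, y to its left, z up, the work surface at z = 0. Lengths are in mm, angles in degrees, forces in N, time in s.
With the tool pointing down it reaches from about 375 to 925 mm from the base axis. Payload 3.1 kg.
Tool frame: the origin (TCP) lies midway between the tips of the shut fingers; the grasp point (between the pads) lies 19 mm behind it; z points along the fingers, y is the line along which they close (so a half turn about z gives the same grasp; the last joint's range is limited). The gripper opens to 85 mm and grips with 20 to 120 N. Pads are 22 mm wide; open, the fingers measure 114 mm over their backs; the gripper's body (76 mm by 85 mm) begins 54 mm behind the grasp point. The pads swing forward as they close: fully open they stand 13 mm farther back than shut.
Start: joints at [66.532, 21.939, 2.515, 91.553, -1.026, 66.532, -2.859], TCP at [199.422, -618.655, 231.269] pointing down, gripper open.
Joint ranges: [-149.38, 149.38], [-23.57, 123.04], [-84.95, 90], [0, 143.3], [-89.99, 269.99], [3.08, 112.72], [-163.45, 163.45]. Speed limits (degrees/s): [159.86, 159.86, 180, 180, 180, 180, 180].

### API

Orientations are given as a 3x3 rotation matrix whose columns are the frame's x, y, z axes.
In Python, from station import arm gives the robot as it stands.
- The arm moves only by the tool send_rows, never from a script. Its argument "increments" is a list of rows, each an object of numbers: "x", "y", "z": the shift along the world's x, y, z in m; "twist": the turn about the world's z in rad; "jaw": the opening, from -1 (shut) to 1 (fully open), so that 0 is half open. In form: [{"x": .., "y": .., "z": .., "twist": .., "jaw": ..}, ...]. A call has 1 to 12 rows; each row shifts and turns the commanded pose from where the row before left it; what a row does not reach is not made up. A row lasts 1/12 s, in which the tool goes at most 41.7 mm and 7.16 degrees, less where a joint would pass 70% of its speed; a pose out of reach is approached as far as the arm can. A call is refused whole if a number of a shift passes 0.0417 or a number of a turn 0.125, either way. A call with a gripper value outside its range is refused whole. The fingers move at their own pace and stop on an object; "newtons" is the grip in N (left out, the last holds). Time passes only in rows, so rows that do not move let the fingers close. It gives the time, the measured TCP pose, the force, the opening and the grip force at its end, in the units of the state.
- arm.read_state(): the state, without advancing time (a new reading comes with each control period).
- arm.read_camera(name): name is "side" or "top" or "wrist"; returns the picture (420x560x3 uint8, red, green, blue); there is no depth.
- arm.camera_info(name): a dict with "fx", "fy", "cx", "cy" (pixels), "rvec" (rotation vector, rad) and "tvec" (3), from world to camera coordinates, as OpenCV has them; the wrist camera has in their place "hand_eye" (4x4, takes a point from camera to tool coordinates, whose origin is the TCP and whose axes are the flange's). Camera axes: x right, y down, z forward; pixel columns grow to the right and rows downward; lengths in mm; the calibration is good to about 2 mm. The wrist camera is an equidistant fisheye: a pixel r from the principal point sees the ray r / f radians off the axis. A picture is of the moment at which its call begins: read the wrist's pose just before it. camera_info takes no time and is no camera call.
- arm.job_done(): hands the job in; it is judged then, once.
The state is a dict: "t": time; "joint_positions": joint angles; "dq": joint speeds; "effort": joint torques, N m; "tcp_pos": TCP position; "orientation": TCP orientation; "contact_force": force on the tool from outside, world axes, zero at the start; "moment": the same for the moment, N m; "grip_width": finger opening in mm; "grasp_force": force on a finger pad.
Only numpy, scipy, OpenCV 4.12 (cv2) and the standard library are available. Lean on these libraries where they do the work, as an engineer would, in place of code of your own. Each camera call takes 0.05 s, during which the arm holds its last target. There are 200 camera calls.

## Working session

There is one attempt and no reset: what is moved stays moved. The work goes in short steps, Python scripts to look and compute and a tool call to move; the robot and the scene stay as the last step left them, time stands still between calls to the robot, and variables do not carry over. Pictures are saved under pics/ and viewed, at most 10 in all, crops included, and the job is handed in when it is done.

Besides the shell and the picture viewer there is one more tool, called after "Request:" as name(argument=value, ...) on one line, values as JSON. send_rows: Moves the arm, as the interface text tells. Its arguments: {"type":"object","properties":{"increments":{"type":"array"},"newtons":{"type":"number"}},"required":["increments"]}

```bash
mkdir -p pics && cat > h.py <<'E'
import numpy as np, cv2
from station import arm
def shot(n,f):
    s=arm.read_state(); im=arm.read_camera(n); cv2.imwrite(f'pics/{f}.png',cv2.cvtColor(im,cv2.COLOR_RGB2BGR)); return im,s
def ray(n,u,v,s=None):
    c=arm.camera_info(n)
    if n=='wrist':
        a=np.array([(u-c['cx'])/c['fx'],(v-c['cy'])/c['fy']]); th=np.linalg.norm(a)
        d=np.r_[a/max(th,1e-9)*np.sin(th),np.cos(th)]; H=np.array(c['hand_eye']); R=np.array(s['orientation'])
        return np.array(s['tcp_pos'])+R@H[:3,3], R@H[:3,:3]@d
    R=cv2.Rodrigues(np.array(c['rvec'],float))[0]; t=np.array(c['tvec'],float).ravel()
    return -R.T@t, R.T@np.array([(u-c['cx'])/c['fx'],(v-c['cy'])/c['fy'],1])
def onz(n,u,v,z,s=None):
    o,d=ray(n,u,v,s); return (o+d*(z-o[2])/d[2]).round(1)
E
python3 - <<'E'
from h import *
a,s=shot('top','top0'); b,_=shot('side','side0')
print(s); print(arm.camera_info('top')); print(arm.camera_info('wrist'))
E
```

```text
{'t': 0.0, 'joint_positions': array([66.53301486, 21.99267776,  2.51101634, 91.65076365, -1.02598917,
       66.53243296, -2.85775171]), 'dq': array([-0.03711558, -0.02957006,  0.0015808 , -0.02149661, -0.05233185,
       -0.05670322,  0.00556705]), 'effort': array([-2.80589993e-04, -4.33462250e+01,  1.02468856e+00, -2.49514353e+01,
        1.06351011e-02,  1.12776482e-02, -8.33395433e-06]), 'tcp_pos': array([ 199.09164592, -617.74629045,  229.86524387]), 'orientation': array([[ 9.51757306e-01,  3.06850338e-01, -9.48632529e-04],
       [ 3.06851775e-01, -9.51754023e-01,  2.50355462e-03],
       [-1.34648245e-04, -2.67386597e-03, -9.99996416e-01]]), 'contact_force': array([0.29904077, 0.63177858, 0.48367865]), 'moment': array([ 0.01585726, -0.01773804, -0.00191353]), 'grasp_force': 0.0, 'grip_width': 85.68953508489808}
{'fx': 423.41240367158224, 'fy': 423.41240367158224, 'cx': 274.2783246655967, 'cy': 212.9599030186516, 'rvec': array([ 2.11469288, -2.13213767,  0.21172431]), 'tvec': array([9.85392263e-01, 5.07709323e+02, 1.14924649e+03])}
{'fx': 325.19226210127806, 'fy': 325.19226210127806, 'cx': 283.899802548524, 'cy': 202.47301149298693, 'hand_eye': array([[-1.09293482e-03, -9.62936444e-01, -2.69726177e-01,
         6.82864044e+01],
       [ 9.99999051e-01, -8.26101649e-04, -1.10278654e-03,
        -2.92626901e-01],
       [ 8.39092112e-04, -2.69727127e-01,  9.62936433e-01,
        -1.41691610e+02],
       [ 0.00000000e+00,  0.00000000e+00,  0.00000000e+00,
         1.00000000e+00]])}
```

View pics/top0.png

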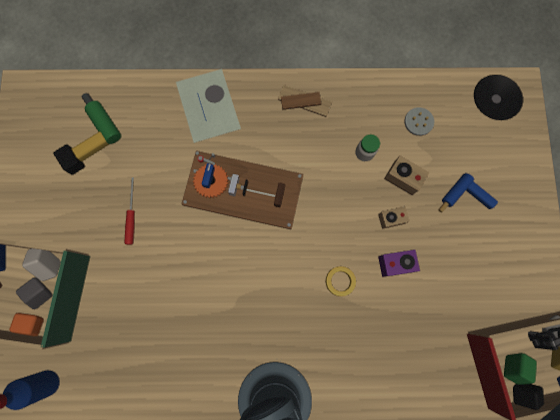

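View pics/side0.png

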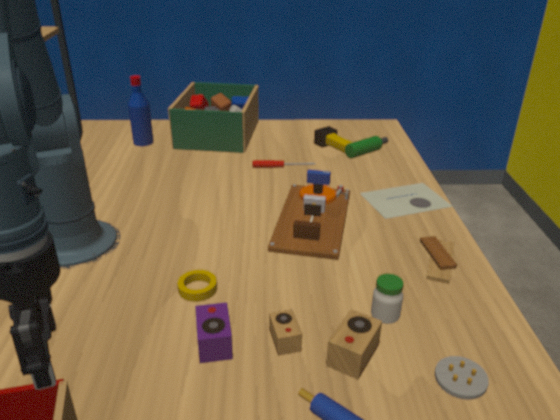

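Top view: there are three boxes with a speaker disc: plywood at (407,176), plywood at (394,217) and purple at (400,263). The one meant is (394,217), which is not purple and is the smaller of the two plywood ones. The clamp is around (242,190) with the fence at (280,195) and the knob at (209,175). The tape is at (341,281), the jar at (369,147) and the driver at (130,215). I'll measure next and confirm with a crop.

```bash
python3 - <<'E'
from h import *
im=cv2.imread('pics/top0.png'); hsv=cv2.cvtColor(im,cv2.COLOR_BGR2HSV)
A=im[140:240,170:310]; B=im[150:240,340:440]
A=cv2.resize(A,None,fx=5,fy=5,interpolation=cv2.INTER_CUBIC)[:500,:700]
B=cv2.resize(B,None,fx=6,fy=6,interpolation=cv2.INTER_CUBIC)
cv2.imwrite('pics/cA.png',A); cv2.imwrite('pics/cB.png',B)
for n,(u,v,z) in dict(c1=(198,152,18),c2=(302,173,18),c3=(291,228,18),c4=(182,205,18),knob=(209,175,100),fence=(280,195,60),case=(394,217,45),big=(407,176,60),tape=(341,281,24),jar=(371,144,85)).items(): print(n,onz('top',u,v,z))
def m(lo,hi,x0,x1,y0,y1):
    M=np.zeros(im.shape[:2],np.uint8); M[y0:y1,x0:x1]=cv2.inRange(hsv,lo,hi)[y0:y1,x0:x1]
    c=max(cv2.findContours(M,0,2)[0],key=cv2.contourArea); return cv2.minAreaRect(c),cv2.contourArea(c)
print('blue',m((105,120,50),(125,255,255),190,230,150,200)); print('orange',m((3,170,150),(14,255,255),185,235,150,205))
print('tcp', np.array(arm.read_state()['tcp_pos']))
E
```

```text
c1 [700.8 222.6  18. ]
c2 [633.6 -86.5  18. ]
c3 [469.1 -51.3  18. ]
c4 [539.4 265.   18. ]
knob [605.6 175.9 100. ]
fence [557.1 -19.7  60. ]
case [ 494.2 -343.    45. ]
big [ 610.2 -383.2   60. ]
tape [ 316.7 -188.8   24. ]
jar [ 697.9 -279.    85. ]
blue (((207.58847045898438, 175.34231567382812), (7.981226921081543, 22.27726936340332), 15.255120277404785), 113.0)
orange (((210.10658264160156, 180.67213439941406), (30.3294734954834, 32.14019012451172), 84.80557250976562), 424.0)
tcp [ 199.1143498  -617.85064685  230.00111391]
```

View pics/cB.png

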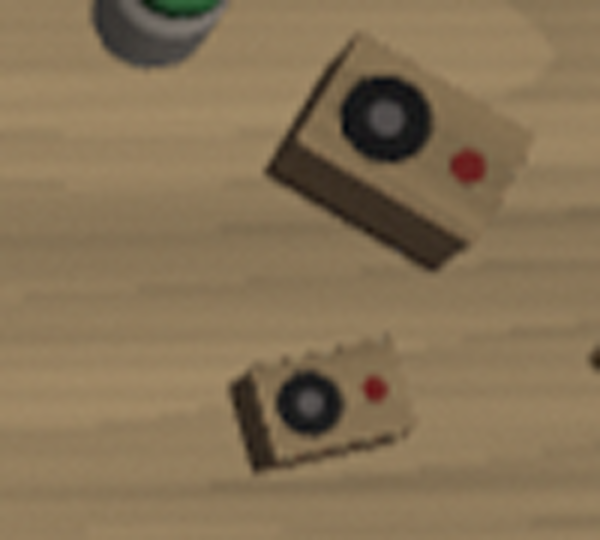

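View pics/cA.png

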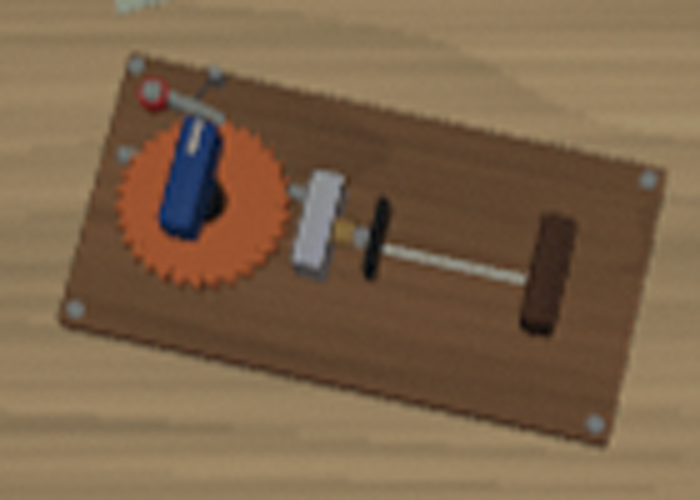

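Crop B confirms the target: the small plywood box, disc at about (392,217) and red dot at (402,215), is clearly smaller than the other plywood one. Crop A shows the clamp, with the fence to the right (crop 548,272), the knob bar along the clamp's x (188,178) and the pawl's red hub at (153,93), the +x side. I'll hover over the box.

Request:
send_rows(increments=[{"x": 0.0246,"y": 0.0229,"twist": 0.124,"jaw": 1},{"x": 0.0246,"y": 0.0229,"twist": 0.124,"jaw": 1},{"x": 0.0246,"y": 0.0229,"twist": 0.124,"jaw": 1},{"x": 0.0246,"y": 0.0229,"twist": 0.124,"jaw": 1},{"x": 0.0246,"y": 0.0229,"twist": 0.124,"jaw": 1},{"x": 0.0246,"y": 0.0229,"twist": 0.124,"jaw": 1},{"x": 0.0246,"y": 0.0229,"twist": 0.124,"jaw": 1},{"x": 0.0246,"y": 0.0229,"twist": 0.124,"jaw": 1},{"x": 0.0246,"y": 0.0229,"twist": 0.124,"jaw": 1},{"x": 0.0246,"y": 0.0229,"twist": 0.124,"jaw": 1},{"x": 0.0246,"y": 0.0229,"twist": 0.124,"jaw": 1},{"x": 0.0246,"y": 0.0229,"twist": 0.124,"jaw": 1}])

```text
schema error: expected keys x, y, z, twist, jaw
```

Request:
send_rows(increments=[{"z": -0.01,"jaw": 1},{"z": -0.01,"jaw": 1},{"jaw": 1},{"jaw": 1}])

```text
schema error: expected keys x, y, z, twist, jaw
```

```bash
python3 - <<'E'
from h import *
im,s=shot('wrist','w1'); o=np.array(s['orientation']); print(s['t'],s['tcp_pos'],np.degrees(np.arctan2(o[1,1],o[0,1])),s['joint_positions'])
E
```

```text
0.1 [ 199.1143498  -617.85064685  230.00111391] -72.13326583918108 [66.53229597 21.98790902  2.51275373 91.64066718 -1.0246138  66.53120602
 -2.86042545]
```

View pics/w1.png

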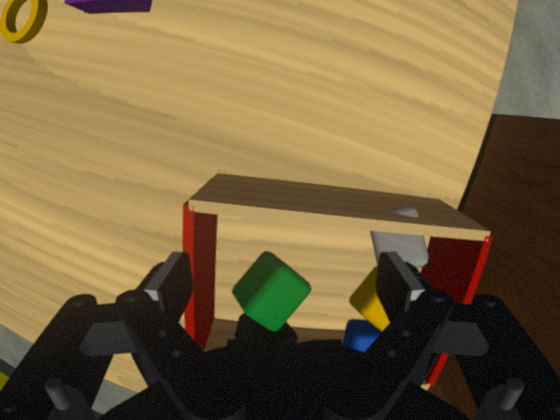

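The moves were refused because every row needs all five keys, so this picture only shows the start pose above the red tray. I'll resend with full rows.

Request:
send_rows(increments=[{"x": 0.0246,"y": 0.0229,"z": 0,"twist": 0.124,"jaw": 1},{"x": 0.0246,"y": 0.0229,"z": 0,"twist": 0.124,"jaw": 1},{"x": 0.0246,"y": 0.0229,"z": 0,"twist": 0.124,"jaw": 1},{"x": 0.0246,"y": 0.0229,"z": 0,"twist": 0.124,"jaw": 1},{"x": 0.0246,"y": 0.0229,"z": 0,"twist": 0.124,"jaw": 1},{"x": 0.0246,"y": 0.0229,"z": 0,"twist": 0.124,"jaw": 1},{"x": 0.0246,"y": 0.0229,"z": 0,"twist": 0.124,"jaw": 1},{"x": 0.0246,"y": 0.0229,"z": 0,"twist": 0.124,"jaw": 1},{"x": 0.0246,"y": 0.0229,"z": 0,"twist": 0.124,"jaw": 1},{"x": 0.0246,"y": 0.0229,"z": 0,"twist": 0.124,"jaw": 1},{"x": 0.0246,"y": 0.0229,"z": 0,"twist": 0.124,"jaw": 1},{"x": 0.0246,"y": 0.0229,"z": 0,"twist": 0.124,"jaw": 1}])

```text
t: 1.15
tcp_pos: [495.3, -342.5, 231.0]
orientation: [[-0.233, 0.973, -0.001], [0.973, 0.233, 0.0], [0.0, -0.001, -1.0]]
contact_force: [-0.0, -0.3, 0.9]
grip_width: 85.5
grasp_force: 0.0
```

Request:
send_rows(increments=[{"x": 0,"y": 0,"z": -0.01,"twist": 0,"jaw": 1},{"x": 0,"y": 0,"z": -0.01,"twist": 0,"jaw": 1},{"x": 0,"y": 0,"z": 0,"twist": 0,"jaw": 1},{"x": 0,"y": 0,"z": 0,"twist": 0,"jaw": 1}])

```text
t: 1.48
tcp_pos: [492.2, -345.1, 209.6]
orientation: [[-0.224, 0.975, -0.004], [0.975, 0.224, 0.001], [0.002, -0.003, -1.0]]
contact_force: [-0.0, -0.9, -0.0]
grip_width: 85.3
grasp_force: 0.0
```

```bash
python3 - <<'E'
from h import *
im,s=shot('wrist','w2'); o=np.array(s['orientation']); print(s['t'],s['tcp_pos'],np.degrees(np.arctan2(o[1,1],o[0,1])),s['joint_positions'])
E
```

```text
1.4833 [ 492.20159488 -345.13929785  209.61928782] 12.931895776113112 [ 48.19727468  19.46104771 -20.76149444  98.70150855   7.65333306
  63.43228783  37.99570809]
```

View pics/w2.png

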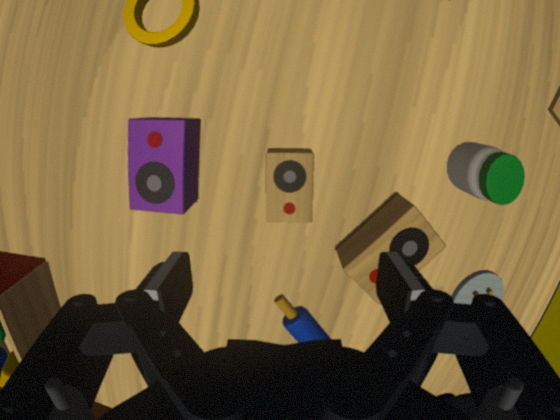

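The wrist view shows the target box at (290,187), with top corners about (266,153), (312,153), (313,221) and (267,222). The disc is at (290,177) and the dot at (289,208).

```bash
cat > meas.py <<'E'
from h import *
im=cv2.imread('pics/w2.png'); 
s=dict(tcp_pos=np.array([492.2016,-345.1393,209.619]),orientation=arm.read_state()['orientation'])
hsv=cv2.cvtColor(im,cv2.COLOR_BGR2HSV)
sub=np.zeros(im.shape[:2],np.uint8); sub[145:228,262:320]=1
M=(hsv[...,2]<110).astype(np.uint8)*sub
M[:157]=0
red=((((hsv[...,0]<8)|(hsv[...,0]>172))&(hsv[...,1]>130)).astype(np.uint8))*sub
for n,m in (('disc',M&(1-red)),('dot',red)):
    c=max(cv2.findContours(m,0,2)[0],key=cv2.contourArea); (u,v),r=cv2.minEnclosingCircle(c); print(n,u,v,r,onz('wrist',u,v,45,s))
P=np.array([onz('wrist',u,v,45,s) for u,v in [(266,153),(312.5,153),(313,221.5),(267,222)]])
print(P,P.mean(0)); e=np.roll(P,-1,0)-P; print(np.linalg.norm(e,axis=1),np.degrees(np.arctan2(e[:,1],e[:,0])))
E
python3 meas.py
python3 - <<'E'
import sys; sys.path.insert(0,'.')
from h import *
im=cv2.imread('pics/top0.png')
for (u,v) in [(248,373),(390,335),(412,433),(270,465)]: print(onz('top',340+u/6,150+v/6,45))
C=np.array([onz('top',170+u/5,140+v/5,18) for u,v in [(135,53),(665,170),(605,447),(60,325)]]); print(C,C.mean(0))
e=np.roll(C,-1,0)-C; print(np.linalg.norm(e,axis=1),np.degrees(np.arctan2(e[:,1],e[:,0])))
E
```

```text
disc 289.5 176.0 16.347881317138672 [ 494.8 -334.8   45. ]
dot 288.69232177734375 208.15383911132812 5.16311502456665 [ 501.3 -366.3   45. ]
[[ 468.1 -318.1   45. ]
 [ 511.1 -308.2   45. ]
 [ 528.2 -374.4   45. ]
 [ 483.5 -385.1   45. ]] [ 497.725 -346.45    45.   ]
[44.12493626 68.37287474 45.96281105 68.74707266] [  12.96541901  -75.5166187  -166.53820684  102.94464229]
[ 508.4 -307.8   45. ]
[ 526.3 -376.5   45. ]
[ 479.  -383.7   45. ]
[ 464.2 -315.6   45. ]
[[705.2 225.7  18. ]
 [630.5 -89.4  18. ]
 [465.1 -51.2  18. ]
 [539.4 265.   18. ]] [585.05   87.525  18.   ]
[323.83344484 169.75393957 324.81214571 170.39404332] [-103.33676417  166.99526385   76.77665084  -13.33486398]
```

Request:
send_rows(increments=[{"x": 0.002,"y": -0.0005,"z": -0.033,"twist": 0,"jaw": 1},{"x": 0.002,"y": -0.0005,"z": -0.033,"twist": 0,"jaw": 1},{"x": 0,"y": 0,"z": -0.033,"twist": 0,"jaw": 1},{"x": 0,"y": 0,"z": -0.033,"twist": 0,"jaw": 1},{"x": 0,"y": 0,"z": -0.03,"twist": 0,"jaw": 1},{"x": 0,"y": 0,"z": -0.02,"twist": 0,"jaw": 1},{"x": 0,"y": 0,"z": -0.015,"twist": 0,"jaw": 1},{"x": 0,"y": 0,"z": -0.006,"twist": 0,"jaw": 1},{"x": 0,"y": 0,"z": 0,"twist": 0,"jaw": 1},{"x": 0,"y": 0,"z": 0,"twist": 0,"jaw": 0.3},{"x": 0,"y": 0,"z": 0,"twist": 0,"jaw": 0},{"x": 0,"y": 0,"z": 0,"twist": 0,"jaw": -0.3}], newtons=30)

```text
t: 2.53
tcp_pos: [499.8, -345.9, 10.1]
orientation: [[-0.227, 0.974, 0.003], [0.974, 0.227, -0.002], [-0.003, 0.002, -1.0]]
contact_force: [0.1, -0.9, 0.2]
grip_width: 51.5
grasp_force: 0.0
```

Request:
send_rows(increments=[{"x": 0,"y": 0,"z": 0,"twist": 0,"jaw": -0.3},{"x": 0,"y": 0,"z": 0,"twist": 0,"jaw": -0.3},{"x": 0,"y": 0,"z": 0,"twist": 0,"jaw": -0.3},{"x": 0,"y": 0,"z": 0,"twist": 0,"jaw": -0.3}])

```text
t: 2.87
tcp_pos: [499.6, -346.0, 10.1]
orientation: [[-0.227, 0.974, 0.002], [0.974, 0.227, -0.002], [-0.002, 0.001, -1.0]]
contact_force: [-0.5, 0.2, 6.1]
grip_width: 46.0
grasp_force: 33.5
```

Request:
send_rows(increments=[{"x": 0,"y": 0,"z": 0.02,"twist": 0,"jaw": -0.3},{"x": 0,"y": 0,"z": 0.03,"twist": 0,"jaw": -0.3},{"x": 0,"y": 0.01,"z": 0.033,"twist": 0,"jaw": -0.3},{"x": 0.006,"y": 0.033,"z": 0.033,"twist": -0.051,"jaw": -0.3},{"x": 0.006,"y": 0.033,"z": 0.033,"twist": -0.051,"jaw": -0.3},{"x": 0.006,"y": 0.033,"z": 0.03,"twist": -0.051,"jaw": -0.3},{"x": 0.006,"y": 0.033,"z": 0.01,"twist": -0.051,"jaw": -0.3},{"x": 0.006,"y": 0.033,"z": 0,"twist": -0.051,"jaw": -0.3},{"x": 0.006,"y": 0.033,"z": 0,"twist": -0.051,"jaw": -0.3},{"x": 0.006,"y": 0.033,"z": 0,"twist": -0.051,"jaw": -0.3},{"x": 0.006,"y": 0.02,"z": 0,"twist": -0.051,"jaw": -0.3},{"x": 0,"y": 0.012,"z": 0,"twist": -0.053,"jaw": -0.3}])

```text
t: 3.87
tcp_pos: [545.3, -76.3, 187.4]
orientation: [[0.226, 0.974, 0.001], [0.974, -0.226, 0.002], [0.003, 0.0, -1.0]]
contact_force: [-0.3, 0.1, -2.3]
grip_width: 45.7
grasp_force: 32.6
```

Request:
send_rows(increments=[{"x": 0,"y": 0,"z": 0,"twist": 0,"jaw": -0.3},{"x": 0,"y": 0,"z": 0,"twist": 0,"jaw": -0.3},{"x": 0,"y": 0,"z": 0,"twist": 0,"jaw": -0.3}])

```text
t: 4.12
tcp_pos: [544.1, -83.6, 187.0]
orientation: [[0.23, 0.973, -0.001], [0.973, -0.23, -0.001], [-0.001, -0.001, -1.0]]
contact_force: [0.3, -0.6, -1.9]
grip_width: 45.8
grasp_force: 32.6
```

```bash
python3 - <<'E'
from h import *
import pickle
im,s=shot('wrist','w3'); pickle.dump(s,open('s3.pkl','wb')); o=np.array(s['orientation']); print(s['t'],s['tcp_pos'],np.degrees(np.arctan2(o[1,1],o[0,1])),s['joint_positions'],s['grasp_force'],s['grip_width'],s['moment'])
E
```

```text
4.1167 [544.13417779 -83.58047185 187.0317071 ] -13.320303133728045 [ 25.47760822  15.71602055 -24.16871351 106.78674675   7.5034551
  59.09170991 -15.08343338] 32.63227343559265 45.76825634958688 [-0.00753221  0.02141759 -0.06040312]
```

View pics/w3.png

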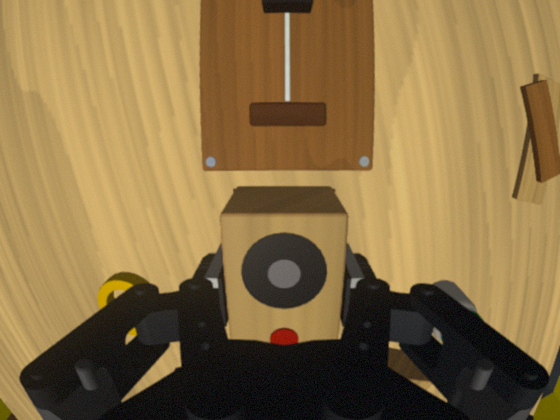

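The wrist view shows the box held straight between the fingers at (285,265), the fence at (288,114) with the top edge of its face at row ~102 (columns 250–326), the white line from (288,13) to (287,101), and the board's near corners at (203,169) and (372,169).

```bash
python3 - <<'E'
from h import *
import pickle
s=pickle.load(open('s3.pkl','rb')); g=lambda u,v,z:onz('wrist',u,v,z,s)
cl,cr=g(203,169,18),g(372,169,18); d=cr-cl; print(cl,cr,np.linalg.norm(d),np.degrees(np.arctan2(d[1],d[0])))
ft=[g(250,102.5,60),g(326,102.5,60)]; d=ft[1]-ft[0]; print(ft,np.linalg.norm(d),np.degrees(np.arctan2(d[1],d[0])),(ft[0]+ft[1])/2)
l=[g(288.5,13,18),g(288,100,18)]; d=l[0]-l[1]; print(l,np.degrees(np.arctan2(d[1],d[0])))
# top view of fence at z=60 : right face edge crop
for u,v in [(548,213),(523,318)]: print(onz('top',170+u/5,140+v/5,60))
# pad: top view
for u,v in [(381,197),(366,278)]: print('pad',onz('top',170+u/5,140+v/5,50))
# knob centre
print('knob',onz('top',207.6,175.3,100),onz('top',210.1,180.7,36))
yaw=np.radians(-13.3); X=np.array([np.cos(yaw),np.sin(yaw)]);Y=np.array([-X[1],X[0]])
print('centre from near corners',(cl[:2]+cr[:2])/2+165*Y,'from fence',((ft[0]+ft[1])/2)[:2]+100*Y)
# box in hand: disc/dot top plane z=187+45-10
print('box corners',[g(u,v,222) for u,v in [(223,213),(347,213)]], 'disc',g(284,270,222),'dot',g(284,338,222))
E
```

```text
[469.6 -49.6  18. ] [632.3 -88.1  18. ] 167.19312186809594 -13.313123179248048
[array([534.8,  -1.1,  60. ]), array([595.3, -15.3,  60. ])] 62.14410671978478 -13.208844374594252 [565.05  -8.2   60.  ]
[array([586.7,  78.9,  18. ]), array([566.3,  -5. ,  18. ])] 76.33392074389712
[593.4 -19.   60. ]
[532.4  -4.2  60. ]
pad [606.3  76.6  50. ]
pad [558.6  84.9  50. ]
knob [604.8 179.8 100. ] [607.  182.1  36. ]
centre from near corners [588.90820664  91.72451401] from fence [588.05497372  89.11788728]
box corners [array([531.3, -44.5, 222. ]), array([573.3, -54.5, 222. ])] disc [546.9 -70.8 222. ] dot [ 539.4 -102.3  222. ]
```

Request:
send_rows(increments=[{"x": 0.005,"y": 0.018,"z": 0,"twist": 0,"jaw": -0.3},{"x": 0.005,"y": 0.02,"z": 0,"twist": 0,"jaw": -0.3},{"x": 0.005,"y": 0.02,"z": -0.01,"twist": 0,"jaw": -0.3},{"x": 0.005,"y": 0.02,"z": -0.015,"twist": 0,"jaw": -0.3},{"x": 0.005,"y": 0.018,"z": -0.02,"twist": 0,"jaw": -0.3},{"x": 0.004,"y": 0.012,"z": -0.02,"twist": 0,"jaw": -0.3},{"x": 0.001,"y": 0.007,"z": -0.01,"twist": 0,"jaw": -0.3},{"x": 0,"y": 0,"z": -0.008,"twist": 0,"jaw": -0.3},{"x": 0,"y": 0,"z": 0,"twist": 0,"jaw": -0.3},{"x": 0,"y": 0,"z": 0,"twist": 0,"jaw": -0.3},{"x": 0,"y": 0,"z": 0,"twist": 0,"jaw": -0.3},{"x": 0,"y": 0,"z": 0,"twist": 0,"jaw": -0.3}])

```text
t: 5.17
tcp_pos: [575.9, 31.6, 105.8]
orientation: [[0.232, 0.973, 0.002], [0.973, -0.232, -0.001], [-0.0, 0.002, -1.0]]
contact_force: [-0.2, 0.1, -1.9]
grip_width: 45.5
grasp_force: 32.5
```

```bash
python3 - <<'E'
from h import *
import pickle
im,s=shot('wrist','w4'); pickle.dump(s,open('s4.pkl','wb')); o=np.array(s['orientation']); print(s['t'],s['tcp_pos'],np.degrees(np.arctan2(o[1,1],o[0,1])))
E
```

```text
5.1667 [575.8544758   31.60444453 105.75437787] -13.419163825466857
```

View pics/w4.png

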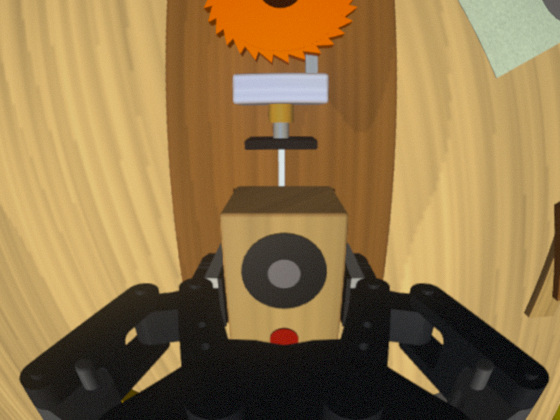

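The wrist view shows the pad's face edge at row 149 (columns 245–317), the jaw block's front edge at row 103 (columns 233–327), the white line at (281.5,150–186), and the box still held at (285,265).

```bash
python3 - <<'E'
from h import *
import pickle
s=pickle.load(open('s4.pkl','rb')); g=lambda u,v,z:onz('wrist',u,v,z,s)
yaw=np.radians(-13.3); X=np.array([np.cos(yaw),np.sin(yaw)]);Y=np.array([-X[1],X[0]]); F=np.array([565.2,-8.3])
def cl(p): d=p[:2]-F; return (d@X).round(1),(d@Y).round(1)
print('tcp',cl(np.array(s['tcp_pos'])))
for z in (45,50,55): 
    a,b=g(245,149,z),g(317,149,z); print('pad',z,cl(a),cl(b),np.linalg.norm(a-b))
a,b=g(233,103,59),g(327,103,59); print('block front',cl(a),cl(b),np.linalg.norm(a-b))
print('line',cl(g(281.5,155,18)),cl(g(282,184,18)))
zb=s['tcp_pos'][2]+35
print('box front top',cl(g(223,213,zb)),cl(g(347,213,zb)))
E
```

```text
tcp (np.float64(1.2), np.float64(41.3))
pad 45 (np.float64(-23.2), np.float64(88.1)) (np.float64(21.8), np.float64(88.0)) 45.040981339220465
pad 50 (np.float64(-22.6), np.float64(88.7)) (np.float64(21.3), np.float64(88.5)) 43.92470830865009
pad 55 (np.float64(-22.0), np.float64(89.2)) (np.float64(20.8), np.float64(89.1)) 42.785044115905755
block front (np.float64(-28.1), np.float64(116.7)) (np.float64(25.9), np.float64(116.4)) 54.01425737710369
line (np.float64(-0.6), np.float64(80.6)) (np.float64(-0.3), np.float64(59.6))
box front top (np.float64(-20.3), np.float64(76.4)) (np.float64(22.9), np.float64(76.2))
```

Request:
send_rows(increments=[{"x": -0.0015,"y": 0.0003,"z": -0.01,"twist": 0,"jaw": -0.3},{"x": 0,"y": 0,"z": -0.015,"twist": 0,"jaw": -0.3},{"x": 0,"y": 0,"z": -0.02,"twist": 0,"jaw": -0.3},{"x": 0,"y": 0,"z": -0.015,"twist": 0,"jaw": -0.3},{"x": 0,"y": 0,"z": -0.008,"twist": 0,"jaw": -0.3},{"x": 0,"y": 0,"z": -0.004,"twist": 0,"jaw": -0.3},{"x": 0,"y": 0,"z": -0.003,"twist": 0,"jaw": -0.3},{"x": 0,"y": 0,"z": 0,"twist": 0,"jaw": -0.3},{"x": 0,"y": 0,"z": 0,"twist": 0,"jaw": -0.3},{"x": 0,"y": 0,"z": 0,"twist": 0,"jaw": -0.3}])

```text
t: 6.05
tcp_pos: [574.3, 33.6, 30.5]
orientation: [[0.23, 0.973, 0.002], [0.973, -0.23, 0.0], [0.001, 0.002, -1.0]]
contact_force: [-0.2, -0.1, -1.6]
grip_width: 45.5
grasp_force: 32.6
```

Request:
send_rows(increments=[{"x": 0,"y": -0.001,"z": -0.0015,"twist": 0,"jaw": -0.3},{"x": 0,"y": 0,"z": -0.001,"twist": 0,"jaw": -0.3},{"x": 0,"y": 0,"z": 0,"twist": 0,"jaw": -0.3},{"x": 0,"y": 0,"z": 0,"twist": 0,"jaw": -0.3}])

```text
t: 6.38
tcp_pos: [574.2, 32.3, 28.1]
orientation: [[0.23, 0.973, 0.002], [0.973, -0.23, -0.0], [0.0, 0.002, -1.0]]
contact_force: [0.4, -0.7, 4.5]
grip_width: 45.4
grasp_force: 33.2
```

Request:
send_rows(increments=[{"x": 0,"y": 0,"z": 0,"twist": 0,"jaw": 0.2},{"x": 0,"y": 0,"z": 0,"twist": 0,"jaw": 0.5},{"x": 0,"y": 0,"z": 0,"twist": 0,"jaw": 0.8},{"x": 0,"y": 0,"z": 0,"twist": 0,"jaw": 0.8},{"x": 0,"y": 0,"z": 0,"twist": 0,"jaw": 0.8},{"x": 0,"y": 0,"z": 0,"twist": 0,"jaw": 0.8},{"x": 0,"y": 0,"z": 0.02,"twist": 0,"jaw": 0.8},{"x": 0,"y": 0,"z": 0.035,"twist": 0,"jaw": 0.8},{"x": 0,"y": 0,"z": 0.035,"twist": 0,"jaw": 0.8},{"x": 0,"y": 0,"z": 0.035,"twist": 0,"jaw": 0.8},{"x": 0,"y": 0,"z": 0.02,"twist": 0,"jaw": 0.8},{"x": 0,"y": 0,"z": 0.01,"twist": 0,"jaw": 0.8}])

```text
t: 7.38
tcp_pos: [575.7, 32.9, 186.1]
orientation: [[0.23, 0.973, 0.007], [0.973, -0.23, 0.0], [0.002, 0.007, -1.0]]
contact_force: [0.6, -0.3, 1.0]
grip_width: 76.9
grasp_force: 0.0
```

Request:
send_rows(increments=[{"x": 0,"y": 0,"z": 0,"twist": 0,"jaw": 0.8},{"x": 0,"y": 0,"z": 0,"twist": 0,"jaw": 0.8},{"x": 0,"y": 0,"z": 0,"twist": 0,"jaw": 0.8}])

```text
t: 7.63
tcp_pos: [571.6, 32.1, 179.7]
orientation: [[0.23, 0.973, -0.004], [0.973, -0.23, -0.0], [-0.001, -0.004, -1.0]]
contact_force: [-0.3, -0.5, -1.5]
grip_width: 76.9
grasp_force: 0.0
```

```bash
python3 - <<'E'
from h import *
import pickle
im,s=shot('wrist','w5'); pickle.dump(s,open('s5.pkl','wb')); o=np.array(s['orientation']); print(s['t'],s['tcp_pos'],np.degrees(np.arctan2(o[1,1],o[0,1])))
E
```

```text
7.6333 [571.59815638  32.07055528 179.68887408] -13.292201566542024
```

View pics/w5.png

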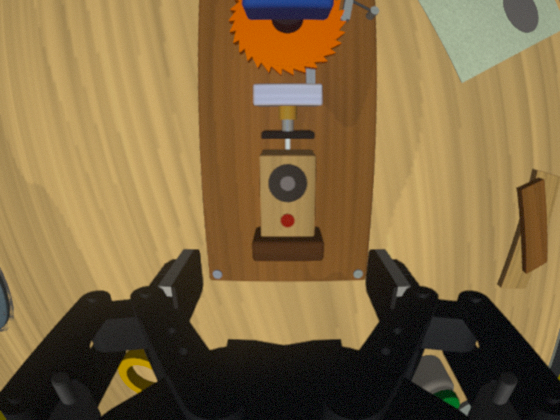

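The wrist view shows the box standing between fence and pad: top corners (261,156), (315,156), (315,237) and (262,237), the pad's face at row 139 and the fence at row 240. The fingers are clear of it. I'll move over the knob, turned 90°.

Request:
send_rows(increments=[{"x": 0.0033,"y": 0.0125,"z": 0,"twist": 0.124,"jaw": 0.4},{"x": 0.0033,"y": 0.0125,"z": 0,"twist": 0.124,"jaw": 0.4},{"x": 0.0033,"y": 0.0125,"z": 0,"twist": 0.124,"jaw": 0.4},{"x": 0.0033,"y": 0.0125,"z": 0,"twist": 0.124,"jaw": 0.4},{"x": 0.0033,"y": 0.0125,"z": 0,"twist": 0.124,"jaw": 0.4},{"x": 0.0033,"y": 0.0125,"z": 0,"twist": 0.124,"jaw": 0.4},{"x": 0.0033,"y": 0.0125,"z": 0,"twist": 0.124,"jaw": 0.4},{"x": 0.0033,"y": 0.0125,"z": 0,"twist": 0.124,"jaw": 0.4},{"x": 0.0033,"y": 0.0125,"z": 0,"twist": 0.124,"jaw": 0.4},{"x": 0.0033,"y": 0.0125,"z": 0,"twist": 0.124,"jaw": 0.4},{"x": 0.0033,"y": 0.0125,"z": 0,"twist": 0.124,"jaw": 0.4},{"x": 0.0033,"y": 0.0125,"z": 0,"twist": 0.124,"jaw": 0.4}])

```text
t: 8.68
tcp_pos: [611.7, 182.6, 179.4]
orientation: [[-0.953, 0.304, -0.004], [0.304, 0.953, -0.001], [0.004, -0.002, -1.0]]
contact_force: [0.2, -0.2, 0.1]
grip_width: 59.5
grasp_force: 0.0
```

Request:
send_rows(increments=[{"x": 0,"y": 0,"z": 0,"twist": 0.082,"jaw": 0.4},{"x": 0,"y": 0,"z": 0,"twist": 0,"jaw": 0.4},{"x": 0,"y": 0,"z": 0,"twist": 0,"jaw": 0.4},{"x": 0,"y": 0,"z": 0,"twist": 0,"jaw": 0.4}])

```text
t: 9.02
tcp_pos: [612.4, 181.4, 180.5]
orientation: [[-0.972, 0.233, -0.002], [0.233, 0.972, -0.001], [0.002, -0.002, -1.0]]
contact_force: [0.5, 0.4, 0.0]
grip_width: 59.9
grasp_force: 0.0
```

```bash
python3 - <<'E'
from h import *
import pickle
yaw=np.radians(-13.3); X=np.array([np.cos(yaw),np.sin(yaw)]);Y=np.array([-X[1],X[0]]); F=np.array([565.2,-8.3])
def cl(p): d=np.array(p)[:2]-F; return (d@X).round(1),(d@Y).round(1)
s5=pickle.load(open('s5.pkl','rb')); g=lambda u,v,z:onz('wrist',u,v,z,s5)
print('w5 pad',cl(g(288,139,50)),'box',[cl(g(u,v,63)) for u,v in [(261,156),(315,156),(315,237),(262,237)]])
im,s=shot('wrist','w6'); pickle.dump(s,open('s6.pkl','wb')); o=np.array(s['orientation']); print(s['t'],s['tcp_pos'],np.degrees(np.arctan2(o[1,1],o[0,1])),s['joint_positions'])
hsv=cv2.cvtColor(im,cv2.COLOR_RGB2HSV)
def big(m): 
    c=max(cv2.findContours(m,0,2)[0],key=cv2.contourArea); return c
c=big(cv2.inRange(hsv,(105,120,60),(125,255,255))); r=cv2.minAreaRect(c); print('blue',r)
B=cv2.boxPoints(r); P=np.array([onz('wrist',u,v,100,s) for u,v in B]); print(P, P.mean(0)); e=np.roll(P,-1,0)-P; print(np.linalg.norm(e,axis=1),np.degrees(np.arctan2(e[:,1],e[:,0])))
c=big(cv2.inRange(hsv,(3,170,130),(16,255,255))); print('orange bbox',cv2.boundingRect(c)); (u,v),rr=cv2.minEnclosingCircle(c); print(u,v,rr)
Q=np.array([onz('wrist',p[0],p[1],36,s)[:2] for p in cv2.convexHull(c)[:,0]],np.float32); print('wheel',cv2.minEnclosingCircle(Q)); print('expected axis',F+195*Y)
E
```

```text
w5 pad (np.float64(0.3), np.float64(88.0)) box [(np.float64(-21.4), np.float64(75.5)), (np.float64(21.7), np.float64(75.5)), (np.float64(23.4), np.float64(6.2)), (np.float64(-21.9), np.float64(6.2))]
9.0167 [612.35166378 181.36823398 180.51395493] 76.51104663660782 [ 13.32132447  30.44176784 -44.39586659  93.94982942  22.95854745
  65.27233184  39.558933  ]
blue ((283.5, 203.0), (82.0, 25.0), 90.0)
[[575.8 181.2 100. ]
 [579.8 198.  100. ]
 [639.2 184.3 100. ]
 [634.8 166.3 100. ]] [607.4  182.45 100.  ]
[17.26962652 60.95941273 18.52997572 60.85236232] [  76.60750225  -12.98757194 -103.73626831  165.82674018]
orange bbox (56, 108, 300, 151)
208.30841064453125 173.65090942382812 156.89320373535156
wheel ((585.0037841796875, 98.62979125976562), 161.1215362548828)
expected axis [610.05969875 181.46988019]
```

Request:
send_rows(increments=[{"x": -0.002,"y": 0.0005,"z": -0.02,"twist": 0,"jaw": 0.4},{"x": -0.002,"y": 0,"z": -0.03,"twist": 0,"jaw": 0.4},{"x": 0,"y": 0,"z": -0.03,"twist": 0,"jaw": 0.4},{"x": 0,"y": 0,"z": -0.02,"twist": 0,"jaw": 0.4},{"x": 0,"y": 0,"z": -0.015,"twist": 0,"jaw": 0.4},{"x": 0,"y": 0,"z": -0.008,"twist": 0,"jaw": 0.4},{"x": 0,"y": 0,"z": 0,"twist": 0,"jaw": 0.4},{"x": 0,"y": 0,"z": 0,"twist": 0,"jaw": 0.4},{"x": 0,"y": 0,"z": 0,"twist": 0,"jaw": 0.4},{"x": 0,"y": 0,"z": 0,"twist": 0,"jaw": 0.4}])

```text
t: 9.9
tcp_pos: [610.3, 183.6, 60.9]
orientation: [[-0.973, 0.231, 0.003], [0.231, 0.973, 0.001], [-0.003, 0.002, -1.0]]
contact_force: [0.0, 0.5, 0.0]
grip_width: 60.0
grasp_force: 0.0
```

Request:
send_rows(increments=[{"x": -0.0015,"y": -0.0015,"z": -0.003,"twist": 0,"jaw": 0.1},{"x": 0,"y": 0,"z": 0,"twist": 0,"jaw": -0.3},{"x": 0,"y": 0,"z": 0,"twist": 0,"jaw": -0.4},{"x": 0,"y": 0,"z": 0,"twist": 0,"jaw": -0.45},{"x": 0,"y": 0,"z": 0,"twist": 0,"jaw": -0.8},{"x": 0,"y": 0,"z": 0,"twist": 0,"jaw": -0.8},{"x": 0,"y": 0,"z": 0,"twist": 0,"jaw": -0.8},{"x": 0,"y": 0,"z": 0,"twist": 0,"jaw": -0.8},{"x": 0,"y": 0,"z": 0,"twist": 0,"jaw": -0.8}], newtons=40)

```text
t: 10.65
tcp_pos: [607.7, 182.3, 56.6]
orientation: [[-0.973, 0.23, 0.001], [0.23, 0.973, 0.001], [-0.001, 0.001, -1.0]]
contact_force: [-1.7, 1.6, 4.8]
grip_width: 25.7
grasp_force: 39.5
```

```bash
cat > st.py <<'E'
from h import *
s=arm.read_state(); o=np.array(s['orientation']); print(s['t'],s['tcp_pos'].round(1),'yaw',np.degrees(np.arctan2(o[1,1],o[0,1])).round(2),'F',s['contact_force'].round(2),'M',s['moment'].round(3),s['grip_width'].round(1),s['grasp_force'].round(1))
E
python3 st.py
```

```text
Traceback (most recent call last):
  File "st.py", line 2, in <module>
    s=arm.read_state(); o=np.array(s['orientation']); print(s['t'],s['tcp_pos'].round(1),'yaw',np.degrees(np.arctan2(o[1,1],o[0,1])).round(2),'F',s['contact_force'].round(2),'M',s['moment'].round(3),s['grip_width'].round(1),s['grasp_force'].round(1))
                                                                                                                                                                                                       ^^^^^^^^^^^^^^^^^^^^^
AttributeError: 'float' object has no attribute 'round'
```

```bash
sed -i "s/s\['grip_width'\].round(1),s\['grasp_force'\].round(1)/round(s['grip_width'],1),round(s['grasp_force'],1)/" st.py && python3 st.py
python3 - <<'E'
from h import *
im,s=shot('wrist','w7')
hsv=cv2.cvtColor(im,cv2.COLOR_RGB2HSV); m=cv2.inRange(hsv,(105,120,60),(125,255,255))
for c in cv2.findContours(m,0,2)[0]:
    if cv2.contourArea(c)>100: print(cv2.minAreaRect(c),cv2.boundingRect(c))
E
```

```text
10.65 [607.7 182.3  56.6] yaw 76.69 F [-1.74  1.64  4.81] M [ 0.432  0.174 -0.04 ] 25.7 39.5
((283.5, 285.5), (117.0, 57.0), 90.0) (255, 227, 58, 118)
```

Request:
send_rows(increments=[{"x": 0,"y": 0,"z": 0,"twist": 0,"jaw": -0.8},{"x": 0,"y": 0,"z": 0,"twist": 0,"jaw": -0.8}])

```text
t: 10.87
tcp_pos: [607.7, 182.2, 56.6]
orientation: [[-0.973, 0.23, 0.001], [0.23, 0.973, 0.001], [-0.001, 0.001, -1.0]]
contact_force: [-0.9, 1.8, 5.6]
grip_width: 25.8
grasp_force: 39.5
```

The 25.8 mm opening doesn't match the 20 mm bar, so the tips are probably catching the wider hub under it. I'll open, rise 8 mm and grip again.

Request:
send_rows(increments=[{"x": 0,"y": 0,"z": 0,"twist": 0,"jaw": 0},{"x": 0,"y": 0,"z": 0,"twist": 0,"jaw": 0},{"x": 0,"y": 0,"z": 0.004,"twist": 0,"jaw": 0},{"x": 0,"y": 0,"z": 0.004,"twist": 0,"jaw": 0},{"x": 0,"y": 0,"z": 0,"twist": 0,"jaw": -0.4},{"x": 0,"y": 0,"z": 0,"twist": 0,"jaw": -0.8},{"x": 0,"y": 0,"z": 0,"twist": 0,"jaw": -0.8},{"x": 0,"y": 0,"z": 0,"twist": 0,"jaw": -0.8},{"x": 0,"y": 0,"z": 0,"twist": 0,"jaw": -0.8},{"x": 0,"y": 0,"z": 0,"twist": 0,"jaw": -0.8},{"x": 0,"y": 0,"z": 0,"twist": 0,"jaw": -0.8}], newtons=40)

```text
t: 11.78
tcp_pos: [608.4, 182.2, 66.0]
orientation: [[-0.973, 0.23, 0.002], [0.23, 0.973, 0.0], [-0.002, 0.001, -1.0]]
contact_force: [-1.7, -1.3, 7.9]
grip_width: 19.7
grasp_force: 59.7
```

```bash
python3 st.py
```

```text
11.7833 [608.4 182.2  66. ] yaw 76.69 F [-1.67 -1.32  7.94] M [0.022 0.262 0.058] 19.7 59.7
```

Request:
send_rows(increments=[{"x": 0,"y": 0,"z": 0,"twist": -0.05,"jaw": -0.8},{"x": 0,"y": 0,"z": 0,"twist": -0.06,"jaw": -0.8},{"x": 0,"y": 0,"z": 0,"twist": -0.06,"jaw": -0.8},{"x": 0,"y": 0,"z": 0,"twist": -0.06,"jaw": -0.8},{"x": 0,"y": 0,"z": 0,"twist": 0,"jaw": -0.8},{"x": 0,"y": 0,"z": 0,"twist": 0,"jaw": -0.8}])

```text
t: 12.28
tcp_pos: [608.5, 182.4, 66.0]
orientation: [[-0.895, 0.446, 0.003], [0.446, 0.895, 0.001], [-0.002, 0.002, -1.0]]
contact_force: [-1.4, -1.3, 6.3]
grip_width: 19.4
grasp_force: 59.8
```

```bash
python3 st.py
```

```text
12.2833 [608.5 182.4  66. ] yaw 63.51 F [-1.4  -1.27  6.25] M [-0.006  0.138  0.   ] 19.4 59.8
```

Request:
send_rows(increments=[{"x": 0,"y": 0,"z": 0,"twist": -0.05,"jaw": -0.8},{"x": 0,"y": 0,"z": 0,"twist": -0.05,"jaw": -0.8},{"x": 0,"y": 0,"z": 0,"twist": -0.05,"jaw": -0.8},{"x": 0,"y": 0,"z": 0,"twist": -0.05,"jaw": -0.8},{"x": 0,"y": 0,"z": 0,"twist": 0,"jaw": -0.8},{"x": 0,"y": 0,"z": 0,"twist": 0,"jaw": -0.8}])

```text
t: 12.78
tcp_pos: [608.6, 182.4, 66.0]
orientation: [[-0.789, 0.615, 0.003], [0.615, 0.789, 0.001], [-0.002, 0.002, -1.0]]
contact_force: [-1.6, 0.1, 6.2]
grip_width: 19.4
grasp_force: 59.8
```

```bash
python3 st.py
```

```text
12.7833 [608.6 182.4  66. ] yaw 52.06 F [-1.61  0.06  6.22] M [-0.056  0.137  0.048] 19.4 59.8
```

Request:
send_rows(increments=[{"x": 0,"y": 0,"z": 0,"twist": -0.06,"jaw": -0.8},{"x": 0,"y": 0,"z": 0,"twist": -0.06,"jaw": -0.8},{"x": 0,"y": 0,"z": 0,"twist": -0.06,"jaw": -0.8},{"x": 0,"y": 0,"z": 0,"twist": -0.055,"jaw": -0.8},{"x": 0,"y": 0,"z": 0,"twist": 0,"jaw": -0.8},{"x": 0,"y": 0,"z": 0,"twist": 0,"jaw": -0.8}])

```text
t: 13.28
tcp_pos: [608.8, 182.6, 66.0]
orientation: [[-0.624, 0.781, 0.003], [0.781, 0.624, 0.001], [-0.001, 0.003, -1.0]]
contact_force: [-0.2, 0.6, 4.9]
grip_width: 19.6
grasp_force: 59.8
```

```bash
python3 st.py
```

```text
13.2833 [608.8 182.6  66. ] yaw 38.61 F [-0.23  0.65  4.9 ] M [-0.092  0.029  0.052] 19.6 59.8
```

Request:
send_rows(increments=[{"x": 0,"y": 0,"z": 0,"twist": -0.06,"jaw": -0.8},{"x": 0,"y": 0,"z": 0,"twist": -0.06,"jaw": -0.8},{"x": 0,"y": 0,"z": 0,"twist": -0.06,"jaw": -0.8},{"x": 0,"y": 0,"z": 0,"twist": -0.04,"jaw": -0.8},{"x": 0,"y": 0,"z": 0,"twist": 0,"jaw": -0.8},{"x": 0,"y": 0,"z": 0,"twist": 0,"jaw": -0.8}])

```text
t: 13.78
tcp_pos: [608.9, 182.7, 66.0]
orientation: [[-0.439, 0.898, 0.004], [0.898, 0.439, 0.001], [-0.001, 0.004, -1.0]]
contact_force: [-0.8, 1.1, 6.0]
grip_width: 19.2
grasp_force: 59.8
```

```bash
python3 st.py
```

```text
13.7833 [608.9 182.7  66. ] yaw 26.05 F [-0.84  1.1   6.01] M [-0.031  0.019  0.062] 19.2 59.8
```

```bash
cat > tq.py <<'E'
from h import *
L=[]
for i in range(6):
    s=arm.read_state(); o=np.array(s['orientation']); L.append([76.69-np.degrees(np.arctan2(o[1,1],o[0,1])),*s['moment'],*s['contact_force']]); arm.read_camera('side')
L=np.array(L); print(round(s['t'],2),'wheel~',L[:,0].mean().round(2),'Mz',L[:,3].mean().round(3),'sd',L[:,3].std().round(3),'F',L[:,4:].mean(0).round(1),round(s['grip_width'],1))
E
python3 tq.py
```

```text
14.03 wheel~ 50.64 Mz 0.04 sd 0.027 F [-0.2  0.9  5.7] 19.3
```

Request:
send_rows(increments=[{"x": 0,"y": 0,"z": 0,"twist": -0.035,"jaw": -0.8},{"x": 0,"y": 0,"z": 0,"twist": -0.035,"jaw": -0.8},{"x": 0,"y": 0,"z": 0,"twist": 0,"jaw": -0.8}])

```text
t: 14.33
tcp_pos: [609.0, 182.7, 66.0]
orientation: [[-0.374, 0.927, 0.004], [0.927, 0.374, 0.001], [-0.0, 0.004, -1.0]]
contact_force: [-0.7, 0.5, 5.8]
grip_width: 19.7
grasp_force: 59.8
```

```bash
python3 tq.py
```

```text
14.58 wheel~ 54.66 Mz 0.068 sd 0.037 F [-0.2  1.   5.7] 19.7
```

Request:
send_rows(increments=[{"x": 0,"y": 0,"z": 0,"twist": -0.035,"jaw": -0.8},{"x": 0,"y": 0,"z": 0,"twist": -0.035,"jaw": -0.8},{"x": 0,"y": 0,"z": 0,"twist": 0,"jaw": -0.8}])

```text
t: 14.88
tcp_pos: [609.1, 182.8, 66.0]
orientation: [[-0.308, 0.951, 0.004], [0.951, 0.308, 0.001], [0.0, 0.004, -1.0]]
contact_force: [-0.1, 1.7, 5.3]
grip_width: 19.5
grasp_force: 59.8
```

```bash
python3 tq.py
```

```text
15.13 wheel~ 58.69 Mz -0.02 sd 0.025 F [0.  0.9 5.5] 19.6
```

Request:
send_rows(increments=[{"x": 0,"y": 0,"z": 0,"twist": -0.035,"jaw": -0.8},{"x": 0,"y": 0,"z": 0,"twist": -0.035,"jaw": -0.8},{"x": 0,"y": 0,"z": 0,"twist": 0,"jaw": -0.8}])

```text
t: 15.43
tcp_pos: [609.1, 182.8, 66.1]
orientation: [[-0.241, 0.97, 0.004], [0.97, 0.241, 0.001], [0.0, 0.004, -1.0]]
contact_force: [1.0, 1.3, 5.0]
grip_width: 19.5
grasp_force: 59.8
```

```bash
python3 tq.py
```

```text
15.68 wheel~ 62.68 Mz 0.03 sd 0.028 F [0.2 1.2 5.3] 19.8
```

```bash
sed -i 's/range(6)/range(10)/' tq.py
```

Request:
send_rows(increments=[{"x": 0,"y": 0,"z": 0,"twist": -0.03,"jaw": -0.8},{"x": 0,"y": 0,"z": 0,"twist": -0.022,"jaw": -0.8},{"x": 0,"y": 0,"z": 0,"twist": 0,"jaw": -0.8}])

```text
t: 15.98
tcp_pos: [609.2, 182.8, 66.0]
orientation: [[-0.191, 0.982, 0.004], [0.982, 0.191, 0.001], [0.0, 0.004, -1.0]]
contact_force: [0.4, 1.4, 5.4]
grip_width: 19.5
grasp_force: 59.8
```

```bash
python3 tq.py
```

```text
16.43 wheel~ 65.64 Mz 0.065 sd 0.023 F [0.2 1.4 5.4] 19.5
```

Request:
send_rows(increments=[{"x": 0,"y": 0,"z": 0,"twist": -0.03,"jaw": -0.8},{"x": 0,"y": 0,"z": 0,"twist": -0.022,"jaw": -0.8},{"x": 0,"y": 0,"z": 0,"twist": 0,"jaw": -0.8}])

```text
t: 16.73
tcp_pos: [609.2, 182.8, 66.0]
orientation: [[-0.14, 0.99, 0.004], [0.99, 0.14, 0.001], [0.001, 0.004, -1.0]]
contact_force: [0.2, 1.6, 5.3]
grip_width: 19.3
grasp_force: 59.8
```

```bash
python3 tq.py
```

```text
17.18 wheel~ 68.61 Mz 0.101 sd 0.018 F [0.4 1.3 5.3] 19.4
```

Request:
send_rows(increments=[{"x": 0,"y": 0,"z": 0,"twist": -0.03,"jaw": -0.8},{"x": 0,"y": 0,"z": 0,"twist": -0.022,"jaw": -0.8},{"x": 0,"y": 0,"z": 0,"twist": 0,"jaw": -0.8}])

```text
t: 17.48
tcp_pos: [609.2, 182.7, 66.0]
orientation: [[-0.088, 0.996, 0.004], [0.996, 0.088, 0.001], [0.001, 0.004, -1.0]]
contact_force: [1.4, 1.8, 5.7]
grip_width: 19.8
grasp_force: 59.8
```

```bash
python3 tq.py
```

```text
17.93 wheel~ 71.62 Mz -0.001 sd 0.042 F [0.5 1.3 5.4] 19.6
```

Request:
send_rows(increments=[{"x": 0,"y": 0,"z": 0,"twist": -0.03,"jaw": -0.8},{"x": 0,"y": 0,"z": 0,"twist": -0.025,"jaw": -0.8},{"x": 0,"y": 0,"z": 0,"twist": 0,"jaw": -0.8}])

```text
t: 18.23
tcp_pos: [609.3, 182.8, 66.0]
orientation: [[-0.034, 0.999, 0.005], [0.999, 0.034, 0.001], [0.001, 0.005, -1.0]]
contact_force: [1.6, 1.3, 5.6]
grip_width: 19.5
grasp_force: 58.1
```

```bash
python3 tq.py
```

```text
18.68 wheel~ 74.72 Mz 0.176 sd 0.024 F [0.4 1.1 5.4] 19.2
```

Request:
send_rows(increments=[{"x": 0,"y": 0,"z": 0,"twist": -0.035,"jaw": -0.8},{"x": 0,"y": 0,"z": 0,"twist": -0.035,"jaw": -0.8},{"x": 0,"y": 0,"z": 0,"twist": -0.03,"jaw": -0.8},{"x": 0,"y": 0,"z": 0,"twist": 0,"jaw": -0.8}])

```text
t: 19.07
tcp_pos: [609.4, 182.7, 66.0]
orientation: [[0.066, 0.998, 0.005], [0.998, -0.066, 0.001], [0.001, 0.005, -1.0]]
contact_force: [1.5, 1.2, 5.6]
grip_width: 19.6
grasp_force: 58.2
```

```bash
python3 tq.py
```

```text
19.52 wheel~ 80.43 Mz 0.236 sd 0.023 F [1.  1.1 5.4] 19.5
```

Request:
send_rows(increments=[{"x": 0,"y": 0,"z": 0,"twist": -0.035,"jaw": -0.8},{"x": 0,"y": 0,"z": 0,"twist": -0.035,"jaw": -0.8},{"x": 0,"y": 0,"z": 0,"twist": -0.035,"jaw": -0.8},{"x": 0,"y": 0,"z": 0,"twist": -0.009,"jaw": -0.8},{"x": 0,"y": 0,"z": 0,"twist": 0,"jaw": -0.8}])

```text
t: 19.98
tcp_pos: [609.5, 182.8, 66.1]
orientation: [[0.178, 0.984, 0.005], [0.984, -0.178, 0.001], [0.002, 0.005, -1.0]]
contact_force: [0.9, 1.7, 5.8]
grip_width: 19.7
grasp_force: 58.3
```

```bash
python3 tq.py
```

```text
20.43 wheel~ 86.92 Mz 0.348 sd 0.037 F [1.1 1.4 5.4] 19.5
```

Request:
send_rows(increments=[{"x": 0,"y": 0,"z": 0,"twist": 0.02,"jaw": -0.8},{"x": 0,"y": 0,"z": 0,"twist": 0.02,"jaw": -0.8},{"x": 0,"y": 0,"z": 0,"twist": 0.01,"jaw": -0.8},{"x": 0,"y": 0,"z": 0,"twist": 0,"jaw": -0.8},{"x": 0,"y": 0,"z": 0,"twist": 0,"jaw": -0.8}])

```text
t: 20.9
tcp_pos: [609.5, 182.7, 66.0]
orientation: [[0.129, 0.992, 0.005], [0.992, -0.129, 0.001], [0.002, 0.004, -1.0]]
contact_force: [0.5, 1.2, 5.4]
grip_width: 19.6
grasp_force: 58.3
```

```bash
python3 tq.py
```

```text
21.35 wheel~ 84.08 Mz 0.239 sd 0.032 F [1.  1.2 5.2] 19.6
```

Request:
send_rows(increments=[{"x": 0,"y": 0,"z": 0,"twist": 0.012,"jaw": -0.8},{"x": 0,"y": 0,"z": 0,"twist": 0.01,"jaw": -0.8},{"x": 0,"y": 0,"z": 0,"twist": 0,"jaw": -0.8},{"x": 0,"y": 0,"z": 0,"twist": 0,"jaw": -0.8}])

```text
t: 21.73
tcp_pos: [609.4, 182.7, 66.1]
orientation: [[0.11, 0.994, 0.004], [0.994, -0.11, 0.002], [0.003, 0.004, -1.0]]
contact_force: [0.8, 2.0, 6.0]
grip_width: 19.5
grasp_force: 56.8
```

```bash
python3 tq.py
```

```text
22.18 wheel~ 83.03 Mz -0.356 sd 0.044 F [0.5 1.4 5.9] 19.4
```

The torque reversed sharply at about 84° (tooth 7), so the pawl is holding. I'll relax the twist, let go and rise.

Request:
send_rows(increments=[{"x": 0,"y": 0,"z": 0,"twist": -0.012,"jaw": -0.8},{"x": 0,"y": 0,"z": 0,"twist": 0,"jaw": -0.4},{"x": 0,"y": 0,"z": 0,"twist": 0,"jaw": 0},{"x": 0,"y": 0,"z": 0,"twist": 0,"jaw": 0.3},{"x": 0,"y": 0,"z": 0,"twist": 0,"jaw": 0.3},{"x": 0,"y": 0,"z": 0,"twist": 0,"jaw": 0.3},{"x": 0,"y": 0,"z": 0.015,"twist": 0,"jaw": 0.3},{"x": 0,"y": 0,"z": 0.03,"twist": 0,"jaw": 0.3},{"x": 0,"y": 0,"z": 0.035,"twist": 0,"jaw": 0.3},{"x": 0,"y": 0,"z": 0.03,"twist": 0,"jaw": 0.3},{"x": -0.01,"y": -0.01,"z": 0.01,"twist": 0,"jaw": 0.3}])

```text
t: 23.15
tcp_pos: [601.6, 175.6, 191.3]
orientation: [[0.119, 0.993, 0.011], [0.993, -0.119, 0.006], [0.007, 0.011, -1.0]]
contact_force: [0.7, 0.7, 1.8]
grip_width: 55.5
grasp_force: 0.0
```

Request:
send_rows(increments=[{"x": -0.0085,"y": -0.034,"z": 0,"twist": 0,"jaw": 0.3},{"x": -0.0085,"y": -0.034,"z": 0,"twist": 0,"jaw": 0.3},{"x": -0.0085,"y": -0.034,"z": 0,"twist": 0,"jaw": 0.3},{"x": -0.0085,"y": -0.034,"z": 0,"twist": 0,"jaw": 0.3},{"x": -0.004,"y": -0.014,"z": 0,"twist": 0,"jaw": 0.3},{"x": 0,"y": 0,"z": 0,"twist": 0,"jaw": 0.3},{"x": 0,"y": 0,"z": 0,"twist": 0,"jaw": 0.3},{"x": 0,"y": 0,"z": 0,"twist": 0,"jaw": 0.3}])

```text
t: 23.82
tcp_pos: [559.7, 23.2, 184.8]
orientation: [[0.12, 0.993, 0.001], [0.993, -0.12, 0.001], [0.001, 0.001, -1.0]]
contact_force: [-0.1, 0.7, -0.2]
grip_width: 55.3
grasp_force: 0.0
```

```bash
python3 st.py && python3 - <<'E'
from h import *
import pickle
im,s=shot('wrist','w8'); pickle.dump(s,open('s8.pkl','wb'))
E
```

```text
23.8167 [559.7  23.2 184.8] yaw -6.89 F [-0.09  0.73 -0.15] M [ 0.055 -0.041  0.036] 55.3 0.0
```

View pics/w8.png

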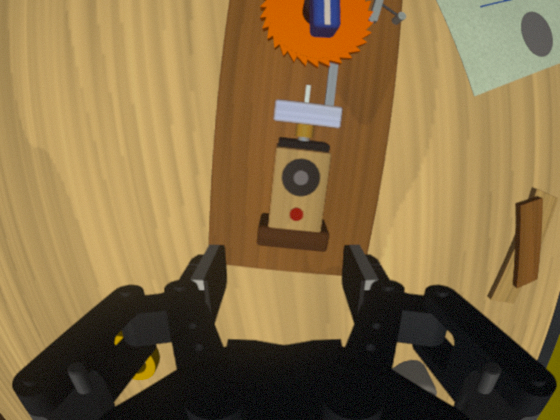

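The wrist view shows the box at (299,188) square against the fence (298,232), the pad pressed on its end at (303,147), the jaw block at (308,113) and the knob turned. I'll check the numbers once, then hand in.

```bash
python3 - <<'E'
from h import *
import pickle
s=pickle.load(open('s8.pkl','rb')); g=lambda u,v,z:onz('wrist',u,v,z,s)
yaw=np.radians(-13.3); X=np.array([np.cos(yaw),np.sin(yaw)]);Y=np.array([-X[1],X[0]]); F=np.array([565.2,-8.3])
def cl(p): d=p[:2]-F; return (d@X).round(1),(d@Y).round(1)
print('block front',cl(g(274,119,59)),cl(g(340,126,59)),'box',[cl(g(u,v,63)) for u,v in [(275,150),(330,154),(322,233),(269,228)]])
E
```

```text
block front (np.float64(-28.0), np.float64(92.7)) (np.float64(26.6), np.float64(93.6)) box [(np.float64(-24.3), np.float64(67.7)), (np.float64(20.7), np.float64(69.7)), (np.float64(23.7), np.float64(0.9)), (np.float64(-22.5), np.float64(0.5))]
```

```bash
python3 - <<'E'
from h import *
im=arm.read_camera('top'); hsv=cv2.cvtColor(im,cv2.COLOR_RGB2HSV); cv2.imwrite('pics/top9.png',im[...,::-1])
m=np.zeros(im.shape[:2],np.uint8); m[145:205,185:235]=cv2.inRange(hsv,(105,120,50),(125,255,255))[145:205,185:235]
c=max(cv2.findContours(m,0,2)[0],key=cv2.contourArea); r=cv2.minAreaRect(c); B=cv2.boxPoints(r); print(r)
P=np.array([onz('top',u,v,100) for u,v in B]); e=np.roll(P,-1,0)-P; print(np.linalg.norm(e,axis=1),np.degrees(np.arctan2(e[:,1],e[:,0])))
import pickle
s=pickle.load(open('s8.pkl','rb')); w=cv2.imread('pics/w8.png'); hw=cv2.cvtColor(w,cv2.COLOR_BGR2HSV)
# white pointer on the blue bar: its axis
q=np.zeros(w.shape[:2],np.uint8); q[0:40,295:355]=cv2.inRange(hw,(0,0,150),(179,90,255))[0:40,295:355]
b=np.zeros_like(q); b[0:40,295:355]=cv2.inRange(hw,(105,120,50),(125,255,255))[0:40,295:355]
for n,k in (('ptr',q),('bar',b)):
    ys,xs=np.nonzero(k); 
    if len(xs)<5: print(n,len(xs)); continue
    p=np.array([onz('wrist',u,v,100,s)[:2] for u,v in zip(xs,ys)],np.float32); vx,vy,_,_=cv2.fitLine(p,2,0,.01,.01).ravel(); print(n,len(xs),np.degrees(np.arctan2(vy,vx)),p.mean(0))
E
```

```text
((207.17681884765625, 175.40855407714844), (22.528034210205078, 8.282365798950195), 6.340191841125488)
[23.56883536 62.3648138  23.50319127 61.95562928] [ -4.38006046 -96.99966779 174.6290053   83.04704253]
ptr 142 83.041336 [606.5134  161.90492]
bar 515 69.86424 [605.27484 160.50215]
```

The knob stands at 84° (tooth 7) in both views, with about 0.24 N m of load at that angle, or roughly 14 N, which is inside the range. Handing in.

```bash
python3 -c "
from station import arm
print(arm.job_done())"
```

```text
the job is handed in; nothing more can be done
None
```

I handed the job in, but the verdict wasn't shown: the box stands square against the fence, the pawl holds at the seventh tooth (about 84°, my reading of two past the touch), and the pad force is about 14 N, estimated from knob torque.

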